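# Advance the dividing fixture three clicks and hold

## Task

Unlock the dividing fixture by pushing its sprung mushroom plunger all the way down, so that it catches and stays down. Then turn the fixture's bar knob clockwise (seen from above) by three clicks, to the third stop and not on to the fourth, and finish while still gripping the knob there: do not let go of it. Leave the steel block and the bunch of ring gauges beside the fixture where they lie.

Things in the scene. Friction and masses are not known exactly. Their poses are not given: they have to be found in the camera images.
- dividing_fixture: Dividing fixture screwed to the bench: steel base plate 120 x 220 x 12 mm, origin at the centre of its underside, y along its long side, z up. At x = 0 the knob's axis stands at y = -50 mm, the lock plunger at y = +50 mm. Heights: pin wheel (84 mm across, round the knob) 36 mm, guide arm (y -78 to -106 mm) 52 mm, detent block (x 47 to 60 mm) 40 mm, plunger's housing (42 x 44 mm) 50 mm
- knob_grip (a point): Point on the knob's axis at the height to grip, 78 mm above the bench. The knob is an upright black bar 52 mm long (this point's x) and 14 mm thick (its y), from 56 to 92 mm above the bench, on a 13 mm stem; the point turns with it. Free room above
- index_knob (a joint): Turn of the knob in rad, 0 at the start, growing clockwise seen from above. Spring detents every 0.393 rad (22.5 degrees): stops at 0, 0.393, 0.785, 1.178 (the third, wanted), 1.571... Leaving a stop takes about 0.25 N m; past mid-way the knob snaps to the next stop and stays there. While the plunger is up the knob is locked (some 0.02 rad of play)
- plunger_top (a point): Centre of the top face of the lock plunger, a black mushroom cap 30 mm across, 72 mm above the bench when up and 60 mm when fully down; it is pushed straight down, with closed fingertips for instance
- lock_plunger (a joint): Stroke of the lock plunger in m: 0 = up (locked), 0.012 = fully down on a rigid stop (knob free). Pushing takes about 2 N at first and 8 N shortly before the end, where it catches and stays down; released before about 0.010 it springs back up
- steel_block: Bystander: polished steel block 62 x 62 x 19 mm lying on the bench beyond the plunger end of the fixture, origin at the centre of its underside
- ring_gauge: Bystander: bunch of ring gauges on a wire loop, 71 x 74 x 25 mm, lying on the bench beyond the knob end of the fixture, origin at the middle of its underside

How it is judged:
By the outcome, as a careful person would: the job done as asked, in the order asked, and still so for the second after the job is handed in, while the arm keeps its last pose, push and grip.
It also fails if it takes over 45 s, if anything falls off the work surface, if the arm or the gripper's body presses on something with over 40 N, if the wrist force passes 120 N, or if a joint passes its speed limit or range.

## Robot

A 6-joint arm with a two-finger parallel gripper is mounted at the origin on a cart in front of the work surface, level with it; the furniture and walls round the work are solid. World frame = base frame: x ahead of the robot, y to its left, z up, the work surface at z = 0. Lengths are in m, angles in rad, forces in N, time in s.
With the tool pointing down it reaches from about 0.275 to 0.875 m from the base axis. Payload 12.5 kg.
Tool frame: the origin (TCP) lies between the finger pads, 19 mm behind the fingertips; this is the grasp point; z points along the fingers, y is the line along which they close (so a half turn about z gives the same grasp; the last joint's range is limited). The gripper opens to 85 mm and grips with 20 to 120 N. Pads are 22 mm wide; open, the fingers measure 114 mm over their backs; the gripper's body (76 mm by 85 mm) begins 54 mm behind the grasp point. The pads swing forward as they close: fully open they stand 13 mm farther back than shut.
Start: joints at [1.051, 0.351, 1.652, -0, 1.139, -0.085], TCP at [0.232, 0.499, 0.25] pointing down, gripper open.
Joint ranges: [-2.75, 2.75], [-0.79, 2.1], [0.01, 2.65], [-1.57, 4.71], [0.07, 3.14], [-2.87, 2.87]. Speed limits (rad/s): [2.22, 2.22, 2.79, 3.14, 3.14, 3.14].

## Interface

Orientations are given as a unit quaternion [x, y, z, w].
In Python, from cell import r, optics gives the robot as it stands. The module is installed in compiled form; this text tells all that it offers. Calls block until the motion is done:
- r.move_to(position, orientation): joint-space move of the TCP to a pose.
- r.move_linear(position, rot=None, vel=0.15): straight line of the TCP; rot=None keeps the orientation; vel is the mean speed in m/s.
- r.set_joints(angles): joint-space move.
- r.set_gripper(opening, squeeze=None): opening from 0.0 (shut) to 1.0 (fully open); squeeze is the grip in N (None keeps the last); returns when the fingers have stopped.
- r.sleep(seconds).
- r.inverse_kinematics(position, orientation): joint angles nearest the present ones, or None.
- optics.get_image(name): name is "side" or "top"; returns a dict with "pixels" (420x560x3 uint8, red, green, blue), "depth" (420x560 float32, m along the optical axis (not along the pixel's ray), 0 where there is no reading), "fx", "fy", "cx", "cy" (pixels), "D" ([k1, k2, p1, p2, k3] as OpenCV has them; the pictures are not rectified), "camera_from_world" (4x4, takes a point from world to camera coordinates). Camera axes: x right, y down, z forward; pixel columns grow to the right and rows downward; lengths in m; the calibration is good to about 2 mm. A picture is of the moment at which its call begins.
A pose or a line that the arm cannot do raises r.PlanningError and nothing moves.
- r.hand_in(): hands the job in; it is judged then, once.
Readings, each from a call of its own:
- r.current_t(): time.
- r.current_q(): joint angles.
- r.current_qvel(): joint speeds.
- r.current_effort(): joint torques, N m.
- r.current_tool_pos(): TCP position.
- r.current_ee_rot(): TCP orientation.
- r.current_contact_force(): force on the tool from outside, world axes, zero at the start.
- r.current_torque(): the same for the moment, N m.
- r.current_opening(): opening from 0.0 (shut) to 1.0 (fully open).
- r.current_finger_force(): force on a finger pad.
Only numpy, scipy, OpenCV 4.12 (cv2) and the standard library are available. Lean on these libraries where they do the work, as an engineer would, in place of code of your own. Each camera call takes 0.05 s, during which the arm holds its last target. There are 200 camera calls.

## Working session

There is one attempt and no reset: what is moved stays moved. The work goes in short steps, each a Python script; the robot and the scene stay as the last script left them, time stands still between calls to the robot, and variables do not carry over. Pictures are saved under pics/ and viewed, at most 10 in all, crops included, and the job is handed in when it is done.

```bash
mkdir -p pics; cat > h.py <<'E'
import numpy as np, cv2
from cell import r, optics
def snap(n,fn):
    im=optics.get_image(n); cv2.imwrite(f'pics/{fn}.png',im['pixels'][:,:,::-1]); np.savez(f'pics/{fn}.npz',**im); return im
def load(fn): return dict(np.load(f'pics/{fn}.npz'))
def ray(im,u,v):
    K=np.array([[im['fx'],0,im['cx']],[0,im['fy'],im['cy']],[0,0,1.]])
    p=cv2.undistortPoints(np.array([[[u,v]]],float),K,np.array(im['D'],float))[0,0]
    T=np.linalg.inv(im['camera_from_world']); return T[:3,3],T[:3,:3]@np.array([p[0],p[1],1.])
def atz(im,u,v,z):
    o,d=ray(im,u,v); return o+d*(z-o[2])/d[2]
def dep(im,u,v):
    o,d=ray(im,u,v); return o+d*im['depth'][int(v),int(u)]
E
python3 - <<'E'
from h import *
for n in('top','side'): 
    im=snap(n,n+'0'); print(n,np.linalg.inv(im['camera_from_world']).round(3).tolist(),im['fx'])
a=[cv2.imread(f'pics/{n}0.png') for n in('top','side')]
E
```

```text
top [[0.005, -0.999, 0.053, 0.443], [-0.999, -0.004, 0.035, -0.07], [-0.035, -0.053, -0.998, 1.018], [0.0, 0.0, 0.0, 1.0]] 439.5244523375999
side [[0.926, -0.212, 0.311, 0.204], [-0.377, -0.536, 0.755, -0.794], [0.007, -0.817, -0.577, 0.64], [0.0, 0.0, 0.0, 1.0]] 426.9743187290689
```

View pics/top0.png

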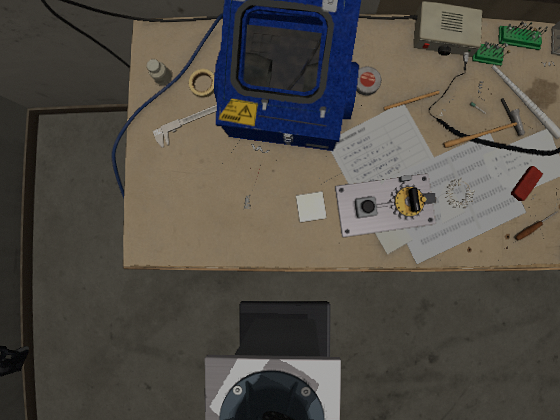

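View pics/side0.png

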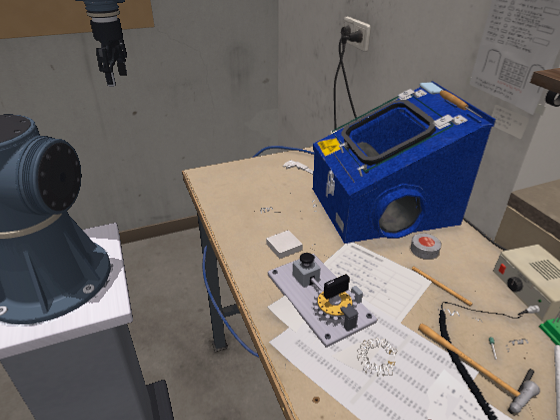

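The top view shows the fixture near (385,205), with the plunger at (366,207) and the knob at (414,201). The steel block is at (311,207) and the ring gauges at (459,193). I'll enlarge this area.

```bash
python3 - <<'E'
from h import *
a=cv2.imread('pics/top0.png')[165:245,290:480]; b=cv2.imread('pics/side0.png')[235:350,255:385]
cv2.imwrite('pics/topc.png',cv2.resize(a,None,fx=4,fy=4,interpolation=cv2.INTER_CUBIC))
cv2.imwrite('pics/sidec.png',cv2.resize(b,None,fx=5,fy=5,interpolation=cv2.INTER_CUBIC))
E
```

```text
(no output)
```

View pics/topc.png

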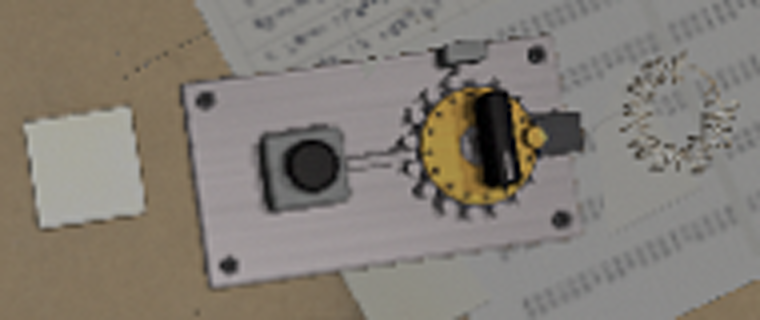

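View pics/sidec.png

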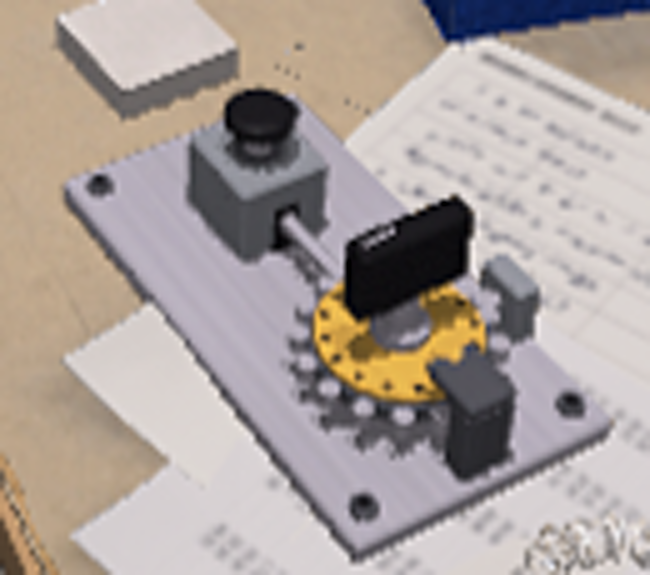

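The crops show the plate screws at about (205,99), (537,55), (561,219) and (229,265) in the top crop. The plunger cap is at (312,166) and the bar at about (498,138). Next I'll fit the fixture pose from these.

```bash
python3 - <<'E'
from h import *
im=load('top0')
P=lambda x,y,z: atz(im,290+(x+.5)/4-.5,165+(y+.5)/4-.5,z)
scr=np.array([P(*s,.012) for s in[(205,99),(537,55),(561,219),(229,265)]])
cor=np.array([P(*s,.012) for s in[(181,85),(548,33),(583,233),(213,290)]])
for q in(scr,cor):
    d=(q[0]+q[3]-q[1]-q[2])/2; print(q.mean(0).round(4),np.linalg.norm(d[:2]).round(4),'yaw y-axis',np.degrees(np.arctan2(d[1],d[0]))-90)
print('cap',P(312,166,.072))
def cloud(im,u0,u1,v0,v1):
    u,v=np.meshgrid(np.arange(u0,u1),np.arange(v0,v1)); z=im['depth'][v,u]; m=z>0
    K=np.array([[im['fx'],0,im['cx']],[0,im['fy'],im['cy']],[0,0,1.]])
    p=cv2.undistortPoints(np.stack([u[m],v[m]],1).astype(float)[:,None],K,np.array(im['D'],float))[:,0]
    T=np.linalg.inv(im['camera_from_world']); return (np.c_[p,np.ones(len(p))]*z[m][:,None])@T[:3,:3].T+T[:3,3]
ims=load('side0')
for i,w in((im,(385,440,175,225)),(ims,(300,375,265,320))):
    c=cloud(i,*w); b=c[(c[:,2]>.062)&(c[:,2]<.11)]
    t=b[b[:,2]>.084]
    for s in(b,t):
        ctr,(wd,ht),ang=cv2.minAreaRect(s[:,:2].astype(np.float32)*1000); print('bar',len(s),np.round(ctr,1),round(wd,1),round(ht,1),round(ang,1),s[:,2].max().round(4))
for i,w in((im,(352,380,192,220)),(ims,(296,318,250,268))):
    c=cloud(i,*w); s=c[(c[:,2]>.066)&(c[:,2]<.08)]; print('cap',len(s),s.mean(0),s.min(0),s.max(0))
E
```

```text
[ 0.5085 -0.2605  0.012 ] 0.1942 yaw y-axis 7.8888374956084135
[ 0.5082 -0.2597  0.012 ] 0.216 yaw y-axis 8.574541804323644
cap [ 0.50079922 -0.20996531  0.072     ]
bar 232 [ 514.8 -309. ] 52.5 16.0 8.0 0.0944
bar 168 [ 515.1 -309.2] 51.8 15.6 8.7 0.0944
bar 411 [ 516.8 -313.4] 52.5 14.6 7.9 0.0937
bar 198 [ 517.2 -313.3] 51.6 14.4 7.9 0.0937
cap 138 [ 0.50040562 -0.21055673  0.07032323] [ 0.48607098 -0.22422242  0.06620768] [ 0.51436651 -0.19782762  0.0755073 ]
cap 128 [ 0.50206925 -0.2156623   0.07098727] [ 0.48867529 -0.22804832  0.06644999] [ 0.51725776 -0.19944109  0.07409161]
```

```bash
cat >> h.py <<'E'
from scipy.spatial.transform import Rotation as R
def down(deg): return (R.from_euler('z',deg,degrees=True)*R.from_euler('x',180,degrees=True)).as_quat()
CAP=np.array([.5015,-.2125]); KN=np.array([.516,-.311]); YAW=8.
E
python3 - <<'E'
from h import *
print(r.current_t(),r.current_ee_rot().__repr__())
for b in(0,180,-180):
  for d in(0,-35,-71):
    q=r.inverse_kinematics([*KN,.078],down(YAW+b+d)); print(b,d,None if q is None else np.round(q,2))
q=r.inverse_kinematics([.38,0.05,.3],down(YAW)); print(q)
for p in np.arange(0,1.01,.1):
    pass
E
```

```text
0.1 array([ 2.15688362e-01,  9.76462128e-01, -4.72324024e-04, -1.39628957e-04])
0 0 [-0.62  0.66  1.63 -0.    0.85  0.81]
0 -35 [-0.62  0.66  1.63 -0.    0.85  1.42]
0 -71 [-0.62  0.66  1.63 -0.    0.85  2.05]
180 0 [-0.62  0.66  1.63  0.    0.85 -2.33]
180 -35 [-0.62  0.66  1.63  0.    0.85 -1.72]
180 -71 [-0.62  0.66  1.63  0.    0.85 -1.09]
-180 0 [-0.62  0.66  1.63  0.    0.85 -2.33]
-180 -35 [-0.62  0.66  1.63  0.    0.85 -1.72]
-180 -71 [-0.62  0.66  1.63  0.    0.85 -1.09]
[ 9.20508178e-03 -2.31755875e-02  1.97265300e+00 -4.44089210e-16
  1.19211524e+00  1.44037507e+00]
```

```bash
python3 - <<'E'
from h import *
r.move_to([.36,.1,.3],down(YAW)); r.move_to([*CAP,.16],down(YAW)); r.set_gripper(0.0,40)
r.move_linear([*CAP,.105],vel=.1)
print(r.current_t(),r.current_tool_pos(),r.current_contact_force(),r.current_opening())
a=snap('side','s1')['pixels'][215:335,255:385,::-1]; b=snap('top','t1')['pixels'][165:245,320:450,::-1]
a=cv2.resize(a,None,fx=4,fy=4,interpolation=2); b=cv2.resize(b,(520,320),interpolation=2)
cv2.imwrite('pics/s1c.png',a); 
E
```

```text
4.5083 [ 0.50175248 -0.21263971  0.10535064] [ 0.55636511 -0.95905583 -0.21067558] 0.0057396083766669305
```

View pics/s1c.png

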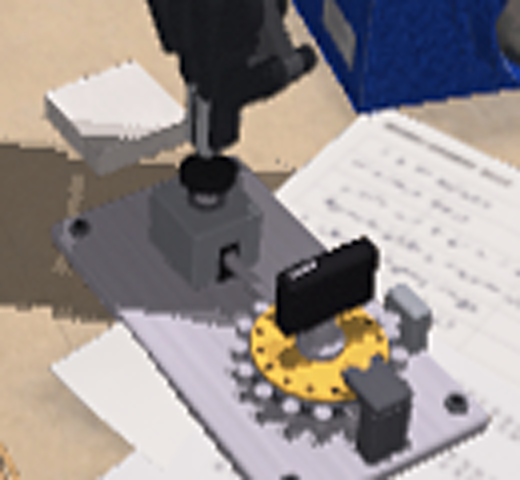

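The closed fingertips, at about (213,150) in the crop, hover over the cap at (208,175). I'll push down while watching the force.

```bash
python3 - <<'E'
from h import *
f0=np.array(r.current_contact_force())
for z in [.094,.091,.088,.085,.082,.080,.079,.078,.077,.076,.075,.074]:
    r.move_linear([*CAP,z],vel=.04); r.sleep(.1)
    f=np.array(r.current_contact_force())-f0; p=r.current_tool_pos(); print(z,p.round(4),f.round(1),round(r.current_t(),2))
    if f[2]>22: break
E
```

```text
0.094 [ 0.5016 -0.2125  0.094 ] [-0.9  0.3  0.4] 5.13
0.091 [ 0.5015 -0.2125  0.091 ] [-0.2  0.7  0.4] 5.48
0.088 [ 0.5015 -0.2125  0.0881] [-0.4  0.5  1.5] 5.83
0.085 [ 0.5017 -0.2126  0.0851] [ 0.9 -0.9  2.9] 6.18
0.082 [ 0.5013 -0.2124  0.0819] [-1.1 -0.4  2.7] 6.53
0.08 [ 0.5014 -0.2124  0.0799] [-0.5  1.2  0.4] 6.88
0.079 [ 0.5015 -0.2125  0.079 ] [-0.2  0.2  1.8] 7.23
0.078 [ 0.5016 -0.2126  0.0787] [-3.2  1.4  9.8] 7.58
0.077 [ 0.5018 -0.2127  0.0785] [-5.5  3.9 20.2] 7.93
0.076 [ 0.5019 -0.2127  0.0783] [-9.6  3.6 32. ] 8.28
```

It reached the rigid stop. I'll lift, check the plunger stayed down, and move to the knob.

```bash
python3 - <<'E'
from h import *
r.move_linear([*CAP,.15],vel=.12); r.set_gripper(0.6,70)
r.move_linear([*KN,.15],vel=.15)
im=snap('side','s2'); r.move_linear([*KN,.0785],vel=.1)
print(r.current_t(),r.current_tool_pos(),r.current_contact_force())
a=[cv2.resize(i['pixels'][215:335,255:385,::-1],(400,370),interpolation=2) for i in (im,snap('side','s3'))]
cv2.imwrite('pics/s23.png',np.hstack(a))
E
```

```text
11.325 [ 0.5163143  -0.31117997  0.07901413] [ 0.00724021 -0.07851144  0.22166435]
```

View pics/s23.png

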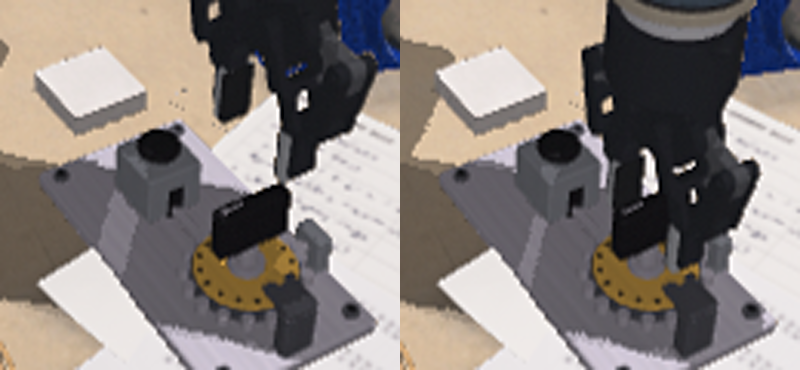

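The plunger is down at (158,147) with its bolt retracted, and the fingers straddle the bar. I'll close gently and recentre if there is any side force.

```bash
python3 - <<'E'
from h import *
f0=np.array(r.current_contact_force())
r.set_gripper(0.0,20); r.sleep(.3)
print(r.current_opening(),r.current_finger_force(),(np.array(r.current_contact_force())-f0).round(1),np.round(r.current_torque(),2),np.round(r.current_tool_pos(),4),r.current_t())
E
```

```text
0.15872229630467916 25.142050981521606 [-1.3  5.8  5.9] [ 0.64  0.17 -0.01] [ 0.516  -0.3104  0.079 ] 12.0917
```

```bash
sed -i 's/KN=np.array(.*); YAW/KN=np.array([.516,-.3103]); YAW/' h.py; python3 - <<'E'
from h import *
r.move_linear([*KN,.0785],vel=.05); r.set_gripper(0.0,80); r.sleep(.1)
def show(d): print(d,(R.from_quat(r.current_ee_rot()).as_euler('xyz',degrees=True)[2]).round(2),np.round(r.current_contact_force(),1),'Mz',round(r.current_torque()[2],3),np.round(r.current_tool_pos(),4),round(r.current_t(),2))
show(0)
for d in(4,8,12,16,20,22.5):
    r.move_to([*KN,.0785],down(YAW-d)); r.sleep(.1); show(d)
E
```

```text
0 8.0 [-2.5  1.8  7.2] Mz -0.01 [ 0.516  -0.3103  0.0791] 12.66
4 4.01 [-3.3  2.   7.5] Mz 0.141 [ 0.516  -0.3104  0.0791] 13.01
8 0.01 [-2.9  1.3  8. ] Mz 0.015 [ 0.516  -0.3104  0.0791] 13.36
12 -4.0 [-3.1  1.4  6.6] Mz -0.045 [ 0.516  -0.3105  0.0791] 13.71
16 -8.01 [-3.7  0.1  6.7] Mz -0.116 [ 0.516  -0.3105  0.0791] 14.06
20 -12.02 [-3.8  0.9  7.3] Mz -0.201 [ 0.516  -0.3106  0.0791] 14.41
22.5 -14.5 [-3.1  0.5  7.7] Mz -0.072 [ 0.516  -0.3106  0.0791] 14.76
```

```bash
python3 - <<'E'
from h import *
def show(d): print(d,(R.from_quat(r.current_ee_rot()).as_euler('xyz',degrees=True)[2]).round(2),np.round(r.current_contact_force(),1),'Mz',round(r.current_torque()[2],3),np.round(r.current_tool_pos(),4),round(r.current_t(),2))
for d in(26.5,32,38,42,45,49.5,54,58,62,65,67.5):
    r.move_to([*KN,.0785],down(YAW-d)); r.sleep(.08); show(d)
a=[cv2.resize(snap(n,n+'4')['pixels'][s,::-1] if 0 else snap(n,n+'4')['pixels'][s][:,:,::-1],(400,370),interpolation=2) for n,s in(('side',np.s_[215:335,255:385]),('top',np.s_[155:255,350:458]))]
cv2.imwrite('pics/f4.png',np.hstack(a))
E
```

```text
26.5 -18.48 [-3.2  0.4  7.2] Mz 0.223 [ 0.516  -0.3106  0.0791] 15.09
32 -24.0 [-3.3 -0.   6.3] Mz 0.064 [ 0.516  -0.3107  0.0791] 15.43
38 -30.01 [-4.  -1.4  7. ] Mz -0.056 [ 0.516  -0.3108  0.0791] 15.76
42 -34.02 [-3.7 -1.3  6.6] Mz -0.238 [ 0.5159 -0.3108  0.0791] 16.09
45 -37.01 [-3.7 -0.4  7.2] Mz -0.053 [ 0.5159 -0.3108  0.0791] 16.43
49.5 -41.49 [-4.7 -0.9  5.9] Mz 0.19 [ 0.5159 -0.3108  0.0791] 16.76
54 -46.0 [-5.2 -1.2  7.1] Mz 0.059 [ 0.5158 -0.3109  0.0791] 17.09
58 -50.01 [-5.3 -2.3  7.8] Mz -0.08 [ 0.5158 -0.3109  0.0791] 17.43
62 -54.02 [-4.2 -3.5  7.2] Mz -0.108 [ 0.5158 -0.3109  0.0791] 17.76
65 -57.02 [-5.3 -3.3  7.3] Mz -0.201 [ 0.5158 -0.311   0.0791] 18.09
67.5 -59.51 [-5.6 -2.7  7.7] Mz -0.04 [ 0.5157 -0.311   0.0791] 18.43
```

View pics/f4.png

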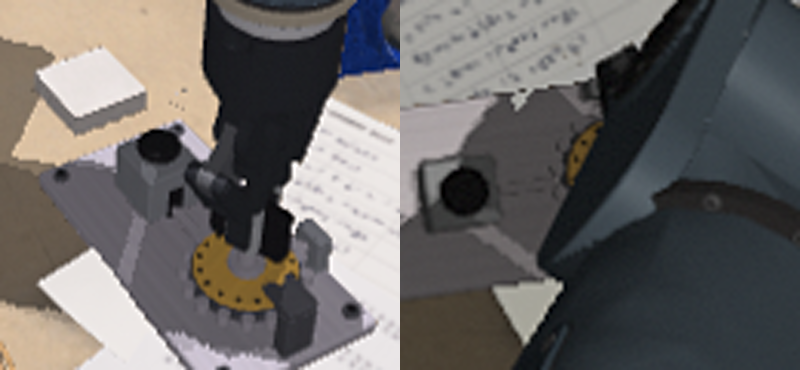

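Three full detent cycles show in the torque. The bar is still held, and the plunger is still down at (158,147). I'll trim the last half degree and hand in.

```bash
python3 - <<'E'
from h import *
r.move_to([*KN,.0785],down(YAW-68)); r.sleep(.4)
print(round(r.current_torque()[2],3),r.current_finger_force(),r.current_opening(),r.current_t())
print(r.hand_in())
E
```

```text
0.113 78.13838481903076 0.15211010365416408 19.175
the job is handed in; nothing more can be done
None
```

The plunger is pushed down and latched, and the knob is turned clockwise three clicks to the third stop and still gripped. The job was handed in at about 19 s, and the block and ring gauges were not touched.

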